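# Tip the stone dies into the viewing dish and hold the loupe over them at the marked height

### The job

Pick up the carry tray by its handle, bring its open end low over the square dish and tip all four stone dies into the dish, then stand the empty tray back on the bench and let go of it. Then pick up the loupe by its handle and hold it still and level, its lens centred over the dish and level with the brass pointer collar on the gauge rod, touching nothing but your fingers; finish while still holding it there. Do not shift the collar, and leave the flask, the clamp and the bur block where they are.

Things in the scene. Friction and masses are not known exactly. Their poses are not given: they have to be found in the camera images.
- tray: Loose grey plastic carry tray like a dustpan, about 200 g empty, 170 mm long (its x), 100 mm wide (its y). Floor 4 mm thick; side walls and back wall (+x end) 30 mm high, 4 mm thick; the -x end is open, with no wall. Origin: centre of its underside; x from the open end to the back, z up. It stands on the bench with the dies in it; a handle bar runs lengthwise above the middle (tray_grip).
- tray_grip (a point): Where to grip the tray, near its balance point: centre of the handle bar's section, 10 mm behind (+x) the tray's centre, 75 mm above its underside. The bar runs along the tray's x from 25 mm before to 85 mm behind the tray's centre, 16 mm wide (y), 20 mm tall, held by a post at its back end. Axes as the tray's.
- tray_lip (a point): Middle of the tray's open edge, on the upper face of the floor: 85 mm before the tray's centre, 4 mm above the underside. The dies slide out over it when it is tipped down; they begin to slide at about 25 to 37 degrees.
- die0: One of four like stone dies (about 20 g, 20 x 18 mm foot, 24 mm tall, upper part narrower), standing in the tray at the start. Origin: centre of its underside.
- die1: One of four like stone dies (about 20 g, 20 x 18 mm foot, 24 mm tall, upper part narrower), standing in the tray at the start. Origin: centre of its underside.
- die2: One of four like stone dies (about 20 g, 20 x 18 mm foot, 24 mm tall, upper part narrower), standing in the tray at the start. Origin: centre of its underside.
- die3: One of four like stone dies (about 20 g, 20 x 18 mm foot, 24 mm tall, upper part narrower), standing in the tray at the start. Origin: centre of its underside.
- stand: Fixed inspection stand: 8 mm aluminium base plate, 180 x 180 mm with a lug behind the dish; on it a square steel dish in the middle and an upright steel gauge rod, 12 mm thick, top 215 mm above the bench, at +125 mm in x from the dish's centre. Origin: below the dish's centre at bench height; z up. It is turned a little about z.
- dish (a point): Centre of the dish's inner floor, 13 mm above the bench. The dish is open-topped, inside 150 x 150 mm along the stand's x and y, walls 5 mm thick, rim 40 mm above this point. Axes as the stand's.
- mark (a point): Middle of the brass pointer collar on the gauge rod (disc 32 mm across, 6 mm thick, with a thin pointer reaching 36 mm from the rod's axis towards the dish). The middle of its thickness marks the focal height, 130 to 190 mm above the bench, different each time. It slides stiffly on the rod and must not be moved.
- loupe: Loose loupe, about 160 g, lying flat on the bench: straight black handle 115 mm long (its x), 16 mm wide, 24 mm tall with upright flat sides; at its +x end a steel lens ring 76 mm across, 24 mm tall. Origin: on the underside below the gripping place; x towards the lens, z up (the lens axis is parallel to z).
- loupe_grip (a point): Gripping place in the middle of the loupe's handle, 12 mm above its underside (the handle runs from 60 mm behind to 55 mm before it). The balance point lies within 50 mm of it towards the lens, so grip firmly (30 to 40 N).
- lens (a point): Centre of the loupe's lens, 95 mm along the loupe's x from the grip and 12 mm above the underside, half way through the ring's height.
- flask: Bystander: grey plastic flask, rounded block 90 x 100 x 62 mm, loose. Origin: centre of its underside.
- clamp: Bystander: brass flask clamp, frame 60 x 100 mm, 123 mm tall with its screw, loose. Origin: centre of its underside.
- burblock: Bystander: steel bur block 50 x 90 x 30 mm with eight thin burs standing 33 mm out of it, loose. Origin: centre of its underside.

How it is judged (in metres and radians):
On the way, in this order (a step that is already met when the one before it is completed fails the run):
1. the tray is tipped with its open edge low over the dish (by 17 degrees or more, the edge within 90 mm of the dish's centre and less than 180 mm above the bench) (angle between tray's own z axis and vertical above 0.3 rad and horizontal distance between tray_lip and dish below 0.09 m and height (world z) of tray_lip below 0.18 m), for 0.1 s.
2. all four dies are in the dish and the tray stands upright on the bench, let go (x of die0 in the frame of dish between -0.078 and 0.078 m and y of die0 in the frame of dish between -0.078 and 0.078 m and x of die1 in the frame of dish between -0.078 and 0.078 m and y of die1 in the frame of dish between -0.078 and 0.078 m and x of die2 in the frame of dish between -0.078 and 0.078 m and y of die2 in the frame of dish between -0.078 and 0.078 m and x of die3 in the frame of dish between -0.078 and 0.078 m and y of die3 in the frame of dish between -0.078 and 0.078 m and z of each of die0, die1, die2, die3 in the frame of dish below 0.045 m and angle between tray's own z axis and vertical below 0.1 rad and height (world z) of tray below 0.008 m and contact force between the fingers and tray below 0.1 N), for 0.2 s.
At the end, for the whole second after the job is handed in: The loupe is held by the fingers alone, still, level within 8 degrees, lens centre within 15 mm (horizontally) of the dish's centre and within 10 mm of the height of the collar's middle; all four dies lie in the dish below its rim; the tray stands upright on the bench, released (all of step 2 and horizontal distance between lens and dish below 0.015 m and z of lens in the frame of mark between -0.01 and 0.01 m and angle between loupe's own z axis and vertical below 0.14 rad and linear speed of loupe below 0.03 m/s and contact force between the fingers and loupe above 0.5 N and contact force between loupe and stand below 0.1 N and contact force between loupe and tray below 0.1 N); the arm keeps its last pose, push and grip.
It fails at once if the gauge collar is shifted by more than 5 mm (distance of mark from where it was at the start of the episode above 0.005 m).
It fails at once if the flask is moved by more than 20 mm (distance of flask from where it was at the start of the episode above 0.02 m).
It fails at once if the clamp is moved by more than 20 mm (distance of clamp from where it was at the start of the episode above 0.02 m).
It fails at once if the bur block is moved by more than 20 mm (distance of burblock from where it was at the start of the episode above 0.02 m).
It also fails if it takes over 72 s, if anything falls off the work surface, if the arm or the gripper's body presses on something with over 40 N, if the wrist force passes 120 N, or if a joint passes its speed limit or range.

### The arm

A 6-joint arm with a two-finger parallel gripper is mounted at the origin on the work surface. World frame = base frame: x ahead of the robot, y to its left, z up, the work surface at z = 0. Lengths are in mm, angles in degrees, forces in N, time in s.
With the tool pointing down it reaches from about 300 to 850 mm from the base axis. Payload 4.2 kg.
Tool frame: the origin (TCP) lies midway between the tips of the shut fingers; the grasp point (between the pads) lies 19 mm behind it (env.grip_point_offset is the distance from the TCP to the grasp point, in mm); z points along the fingers, x is the direction in which the jaws open and shut, and the axes are right-handed (so a half turn about z gives the same grasp; the last joint's range is limited). The gripper opens to 91 mm and grips with 3 to 60 N. Pads are 32 mm wide; open, the fingers measure 118 mm over their backs; the gripper's body (76 mm by 178 mm) begins 60 mm behind the grasp point.
Start: joints at [-66.75, 18.312, 89.639, -0, 72.044, -1.146], TCP at [237.51, -523.676, 174.276] pointing down, gripper open.
Joint ranges: [-177.97, 177.97], [-48.28, 115.42], [12.27, 149.76], [-77.06, 257.06], [2.81, 150.46], [-146.56, 146.56]. Speed limits (degrees/s): [147.25, 147.25, 180, 180, 180, 180].

### API

Orientations are given as [roll, pitch, yaw] about the fixed x, y, z axes, in that order (R = Rz(yaw) Ry(pitch) Rx(roll)).
In Python, from workcell import env gives the robot as it stands.
- The arm moves only by the shell command python3 -m pendant 'ROWS' [FORCE]. ROWS is JSON, a list of rows, each an object with "xyz": the shift along the tool's x, y, z in m, a list of three; "roll": the turn about the tool's z in degrees; "jaw": the closure, from 0 (fully open) to 1 (shut). A call has exactly 8 rows; each row is the pose to reach, as a shift and turn from the pose commanded when the call began, along the tool's axes at that moment; what a row does not reach only later rows make up. A row lasts 1/8 s, in which the tool goes at most 62.5 mm and 10.7 degrees, less where a joint would pass 70% of its speed; a pose out of reach is approached as far as the arm can. A call with a gripper value outside its range is refused whole. The fingers move at their own pace and stop on an object; FORCE is the grip in N (left out, the last holds). Time passes only in rows, so rows that repeat a pose let the fingers close, or fill a call up. It gives the time, the measured TCP pose, the force and the opening at its end, in the units of the state.
- env.state(): the state, without advancing time (a new reading comes with each control period).
- env.grab_frame(name): name is "side" or "top"; returns (picture, depth): 384x512x3 uint8, blue, green, red; 384x512 float32, mm along the optical axis (not along the pixel's ray), 0 where there is no reading.
- env.camera_params(name): a dict with "camera_matrix" (3x3 intrinsics, pixels), "D" ([k1, k2, p1, p2, k3] as OpenCV has them; the pictures are not rectified), "cam_to_world" (4x4, takes a point from camera to world coordinates). Camera axes: x right, y up, looking along -z (the intrinsics and any distortion apply to the point x, -y, -z); pixel columns grow to the right and rows downward; lengths in mm; the calibration is good to about 2 mm. A picture is of the moment at which its call begins. camera_params takes no time and is no camera call.
- env.job_done(): hands the job in, once; it reports no verdict.
The state is a dict: "time_s": time; "qpos": joint angles; "qvel": joint speeds; "effort": joint torques, N m; "ee_pos": TCP position; "ee_rot": TCP orientation; "force": force on the tool from outside, world axes, zero at the start; "torque": the same for the moment, N m; "gripper_width": finger opening in mm.
Only numpy, scipy, OpenCV 4.12 (cv2) and the standard library are available. Lean on these libraries where they do the work, as an engineer would, in place of code of your own. Each camera call takes 0.05 s, during which the arm holds its last target. There are 200 camera calls.

## Working session

There is one attempt and no reset: what is moved stays moved. The work goes in short steps, Python scripts to look and compute and a shell command to move; the robot and the scene stay as the last step left them, time stands still between calls to the robot, and variables do not carry over. Pictures are saved under pics/ and viewed, about 8 in all and at most 12, crops included, and the job is handed in when it is done.

```bash
mkdir -p pics; ls; cat > h.py <<'E'
import numpy as np, cv2
from workcell import env
def world(name, depth):
    p=env.camera_params(name);K=np.array(p["camera_matrix"],float);D=np.array(p["D"],float);T=np.array(p["cam_to_world"],float)
    h,w=depth.shape;u,v=np.meshgrid(np.arange(w),np.arange(h))
    n=cv2.undistortPoints(np.stack([u,v],-1).reshape(-1,1,2).astype(np.float64),K,D).reshape(h,w,2)
    P=np.stack([n[...,0]*depth,-n[...,1]*depth,-depth,np.ones_like(depth)],-1)
    W=(P@T.T)[...,:3].copy();W[depth<=0]=np.nan
    return W
def shot(name,fn):
    im,d=env.grab_frame(name);cv2.imwrite(f"pics/{fn}.png",im);W=world(name,d);np.save(f"pics/{fn}.npy",W);return im,W
E
python3 - <<'E'
from h import *
a,_=shot("top","t0");b,_=shot("side","s0")
print(env.state())
for n in("top","side"):print(env.camera_params(n))
E
```

```text
pics
{'time_s': 0.1, 'qpos': array([-6.67491464e+01,  1.83469591e+01,  8.96987655e+01,  1.57706187e-03,
        7.20416719e+01, -1.14292754e+00]), 'qvel': array([-0.02269164, -0.08825183, -0.21575631,  0.02711967, -0.0529118 ,
        0.14183808]), 'effort': array([ 8.42586560e-04, -4.13331985e+01, -2.32510310e+01,  7.29210279e-02,
        4.21994249e-02, -5.44593661e-05]), 'ee_pos': array([ 237.31979556, -523.19739306,  173.51900482]), 'ee_rot': array([-1.79996758e+02,  8.73491400e-02, -6.56067038e+01]), 'force': array([0.11577902, 0.00191245, 0.22264187]), 'torque': array([-0.04474568,  0.05487792,  0.01638202]), 'gripper_width': 91.27004064124473}
{'camera_matrix': array([[349.32946592,   0.        , 256.39130884],
       [  0.        , 349.32946592, 190.91115669],
       [  0.        ,   0.        ,   1.        ]]), 'D': array([-0.06770995,  0.        ,  0.        ,  0.        ,  0.        ]), 'cam_to_world': array([[-2.26651146e-02,  9.98570243e-01, -4.84124223e-02,
         5.12003134e+02],
       [-9.99729282e-01, -2.23834833e-02,  6.35164357e-03,
         8.47849202e+00],
       [ 5.25892362e-03,  4.85432769e-02,  9.98807236e-01,
         9.85058256e+02],
       [ 0.00000000e+00,  0.00000000e+00,  0.00000000e+00,
         1.00000000e+00]])}
{'camera_matrix': array([[351.293402  ,   0.        , 256.34385092],
       [  0.        , 351.293402  , 190.50735066],
       [  0.        ,   0.        ,   1.        ]]), 'D': array([-0.1005017,  0.       ,  0.       ,  0.       ,  0.       ]), 'cam_to_world': array([[-7.43043986e-01,  4.63444528e-01, -4.82809283e-01,
         1.72678621e+02],
       [-6.69226711e-01, -5.09570748e-01,  5.40807971e-01,
         4.55080404e+02],
       [ 4.60900783e-03,  7.24952979e-01,  6.88782938e-01,
         6.61021166e+02],
       [ 0.00000000e+00,  0.00000000e+00,  0.00000000e+00,
         1.00000000e+00]])}
```

View pics/t0.png

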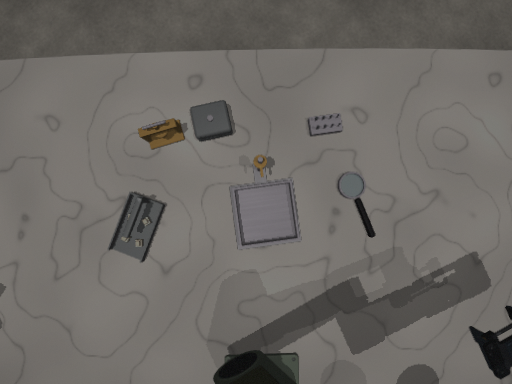

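View pics/s0.png

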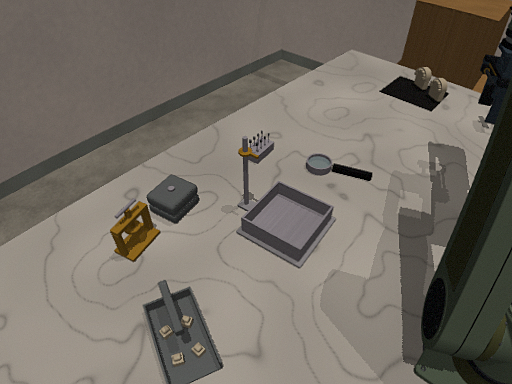

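Top view: the tray is at about (137,227) with its open end towards the robot. The dish is at (266,213), the rod and collar at (261,162), and the loupe lens at (351,186) with its handle end at (371,234). Next I measure these.

```bash
python3 - <<'E'
from h import *
T=np.load("pics/t0.npy");S=np.load("pics/s0.npy");ti=cv2.imread("pics/t0.png");si=cv2.imread("pics/s0.png")
def sel(W,box,zl,zh):
    u0,u1,v0,v1=box;R=W[v0:v1,u0:u1].reshape(-1,3);return R[(R[:,2]>zl)&(R[:,2]<zh)]
def rect(n,P):
    r=cv2.minAreaRect(P[:,:2].astype(np.float32));print(n,len(P),"c",np.round(r[0],1),"size",np.round(r[1],1),"ang",round(r[2],1),"z",np.round(np.percentile(P[:,2],[5,50,95]),1))
for nm,W,b in(("top",T,(100,175,180,270)),("side",S,(135,235,270,384))):
    rect(nm+" bar",sel(W,b,78,100)); rect(nm+" tray",sel(W,b,18,40)); rect(nm+" tray+bar",sel(W,b,15,100))
for nm,W,b in(("top",T,(222,310,172,256)),("side",S,(232,340,175,268))):
    rect(nm+" rim",sel(W,b,47,60)); rect(nm+" floor",sel(W,b,9,18))
for nm,W,b in(("top",T,(330,385,165,245)),("side",S,(300,380,148,185))):
    rect(nm+" loupe",sel(W,b,12,40))
for nm,W,im,b in(("top",T,ti,(240,280,145,180)),("side",S,si,(232,262,130,170))):
    u0,u1,v0,v1=b;hsv=cv2.cvtColor(im,cv2.COLOR_BGR2HSV)[v0:v1,u0:u1];m=(hsv[...,1]>100)&(hsv[...,0]<35)&(hsv[...,0]>8)
    P=W[v0:v1,u0:u1][m];P=P[P[:,2]>60]
    print(nm,"collar",m.sum(),np.nanmedian(P,0),np.round(np.nanpercentile(P[:,2],[5,25,50,75,95]),1), np.nanmin(P,0),np.nanmax(P,0))
P=sel(T,(240,280,145,180),195,230);print("rodtop",len(P),P.mean(0))
P=T[230:236,365:373].reshape(-1,3);print("handle end",np.nanmedian(P,0))
# loupe parts
for nm,W,im,b in(("top",T,ti,(330,385,165,245)),("side",S,si,(300,380,148,185))):
    u0,u1,v0,v1=b;g=cv2.cvtColor(im,cv2.COLOR_BGR2GRAY)[v0:v1,u0:u1];R=W[v0:v1,u0:u1]
    m=(g<55)&(R[...,2]>10);rect(nm+" handle",R[m])
    m=(g>=55)&(R[...,2]>15);rect(nm+" ring",R[m])
E
```

```text
top bar 286 c [495.7 327. ] size [ 17.1 110.9] ang 67.3 z [80.2 85.1 87.8]
top tray 502 c [467.5 338.2] size [102.7 172.4] ang 68.4 z [18.8 28.3 32.7]
top tray+bar 924 c [467.5 338.2] size [102.7 172.5] ang 68.5 z [17.5 30.7 86.8]
side bar 479 c [493.3 329.1] size [ 16.4 109.7] ang 67.9 z [82.  84.5 86.5]
side tray 931 c [466.7 339.2] size [101.3 171.4] ang 68.2 z [18.5 28.2 31.3]
side tray+bar 1606 c [466.7 339.2] size [101.3 171.6] ang 68.2 z [16.8 29.5 85.6]
top rim 476 c [497.2 -20.4] size [160.5 160.2] ang 6.5 z [49.8 53.2 55.9]
top floor 3117 c [511.2 -18.7] size [207.1 179.4] ang 6.6 z [ 9.9 13.1 16.1]
side rim 686 c [518.1 -17.6] size [208.1 164.8] ang 6.8 z [47.7 51.9 54.1]
side floor 2391 c [515.6 -10.3] size [221.5 168.5] ang 6.8 z [10.1 12.5 15.4]
top loupe 815 c [ 513.7 -273.2] size [186.8  74.1] ang 9.1 z [13.4 18.7 25.8]
side loupe 644 c [ 520.3 -293.2] size [189.7  76.6] ang 31.9 z [12.7 18.3 24.3]
top collar 125 [615.77484482  -8.18562397 178.69670819] [175.8 177.8 178.7 179.7 181.2] [585.49148224 -20.59327192  60.54620468] [634.82930833   7.4832475  214.38886856]
side collar 120 [610.61827954  -3.80090373 177.5024783 ] [172.7 176.2 177.5 178.1 179.2] [584.52965475 -21.71560389 171.77976958] [634.24155738  10.81335542 179.61250678]
rodtop 29 [620.36394579  -6.07773134 212.2936223 ]
handle end [ 436.21590527 -307.44796382   20.42594135]
top handle 268 c [ 505.2 -281.9] size [173.   30.3] ang 29.6 z [12.9 23.4 26.2]
top ring 390 c [ 514.5 -273. ] size [185.1  74.1] ang 9.1 z [15.2 17.8 25.3]
side handle 273 c [ 510.2 -269.3] size [183.1  69.1] ang 8.2 z [11.4 20.1 24.5]
side ring 245 c [ 521.6 -295.4] size [186.3  76.7] ang 34.5 z [15.3 21.3 24.6]
```

```bash
cat > go.py <<'E'
import sys
from h import *
from scipy.spatial.transform import Rotation as Ro
s=env.state();x,y,z,yaw=map(float,sys.argv[1:5])
R=Ro.from_euler('xyz',s["ee_rot"],degrees=True)
d=R.inv().apply(np.array([x,y,z])-s["ee_pos"])/1000
roll=-((yaw-s["ee_rot"][2]+180)%360-180)
print("t",round(s["time_s"],2),"pos",s["ee_pos"].round(1),"rot",s["ee_rot"].round(1),"q",s["qpos"].round(0),"F",s["force"].round(1),"w",round(s["gripper_width"],1))
print("d",d.round(4),"roll",round(roll,1))
E
python3 go.py 523 316.5 200 -111.7; python3 go.py 380 -100 200 -88
```

```text
t 0.1 pos [ 237.3 -523.2  173.5] rot [-1.80e+02  1.00e-01 -6.56e+01] q [-67.  18.  90.   0.  72.  -1.] F [0.1 0.  0.2] w 91.3
d [-0.6468 -0.607  -0.0255] roll 46.1
t 0.1 pos [ 237.3 -523.2  173.5] rot [-1.80e+02  1.00e-01 -6.56e+01] q [-67.  18.  90.   0.  72.  -1.] F [0.1 0.  0.2] w 91.3
d [-0.3265 -0.3047 -0.026 ] roll 22.4
```

```bash
python3 -m pendant '[{"xyz":[-0.04,-0.038,-0.026],"roll":3,"jaw":0},{"xyz":[-0.08,-0.076,-0.026],"roll":6,"jaw":0},{"xyz":[-0.12,-0.114,-0.026],"roll":9,"jaw":0},{"xyz":[-0.16,-0.152,-0.026],"roll":12,"jaw":0},{"xyz":[-0.20,-0.19,-0.026],"roll":15,"jaw":0},{"xyz":[-0.24,-0.228,-0.026],"roll":18,"jaw":0},{"xyz":[-0.28,-0.266,-0.026],"roll":21,"jaw":0},{"xyz":[-0.32,-0.304,-0.026],"roll":24,"jaw":0}]'; python3 go.py 523 316.5 200 -111.7
```

```text
time_s: 1.1
ee_pos: [382.3, -104.9, 200.1]
ee_rot: [-180.0, -0.0, -89.7]
force: [0.7, 0.6, 0.4]
gripper_width: 91.4
t 1.1 pos [ 382.3 -104.9  200.1] rot [-180.    -0.   -89.7] q [-17.   1. 108.  -0.  71.  73.] F [0.7 0.6 0.4] w 91.4
d [-4.207e-01 -1.427e-01  1.000e-04] roll 22.0
```

```bash
python3 -m pendant '[{"xyz":[-0.055,-0.018,0],"roll":3,"jaw":0},{"xyz":[-0.11,-0.037,0],"roll":6,"jaw":0},{"xyz":[-0.165,-0.056,0],"roll":9,"jaw":0},{"xyz":[-0.22,-0.075,0],"roll":12,"jaw":0},{"xyz":[-0.275,-0.093,0],"roll":15,"jaw":0},{"xyz":[-0.33,-0.112,0],"roll":18,"jaw":0},{"xyz":[-0.385,-0.131,0],"roll":21,"jaw":0},{"xyz":[-0.42,-0.1427,0],"roll":22,"jaw":0}]'; python3 go.py 523 316.5 56 -111.7
```

```text
time_s: 2.1
ee_pos: [522.1, 316.8, 199.2]
ee_rot: [180.0, -0.0, -111.5]
force: [-0.0, -0.2, -0.2]
gripper_width: 91.4
t 2.1 pos [522.1 316.8 199.2] rot [ 180.    -0.  -111.5] q [ 30.  21.  82.   0.  77. 142.] F [-0.  -0.2 -0.2] w 91.4
d [-0.0002 -0.001   0.1432] roll 0.2
```

```bash
python3 -m pendant '[{"xyz":[0,-0.001,0.035],"roll":0,"jaw":0},{"xyz":[0,-0.001,0.07],"roll":0,"jaw":0},{"xyz":[0,-0.001,0.105],"roll":0,"jaw":0},{"xyz":[0,-0.001,0.13],"roll":0,"jaw":0},{"xyz":[0,-0.001,0.143],"roll":0,"jaw":0},{"xyz":[0,-0.001,0.143],"roll":0,"jaw":0.5},{"xyz":[0,-0.001,0.143],"roll":0,"jaw":0.8},{"xyz":[0,-0.001,0.143],"roll":0,"jaw":1}]' 60
python3 -m pendant '[{"xyz":[0,0,0],"roll":0,"jaw":1},{"xyz":[0,0,0],"roll":0,"jaw":1},{"xyz":[0,0,-0.005],"roll":0,"jaw":1},{"xyz":[0,0,-0.01],"roll":0,"jaw":1},{"xyz":[0,0,-0.02],"roll":0,"jaw":1},{"xyz":[0,0,-0.03],"roll":0,"jaw":1},{"xyz":[0,0,-0.04],"roll":0,"jaw":1},{"xyz":[0,0,-0.04],"roll":0,"jaw":1}]' 60
python3 - <<'E'
from h import *
im,W=shot("side","s1");cv2.imwrite("pics/s1c.png",cv2.resize(im[180:384,60:330],None,fx=2.5,fy=2.5))
print(env.state()["torque"],env.state()["force"])
E
```

```text
time_s: 3.1
ee_pos: [523.6, 314.3, 58.4]
ee_rot: [-179.9, 0.1, -111.6]
force: [0.1, -0.6, 0.0]
gripper_width: 64.1
time_s: 4.1
ee_pos: [523.6, 314.3, 98.5]
ee_rot: [-179.9, 0.1, -111.6]
force: [0.1, 0.4, -0.5]
gripper_width: 0.4
[0.004688   0.0618137  0.02135708] [-0.44164264  0.41782095 -0.03708829]
```

View pics/s1c.png

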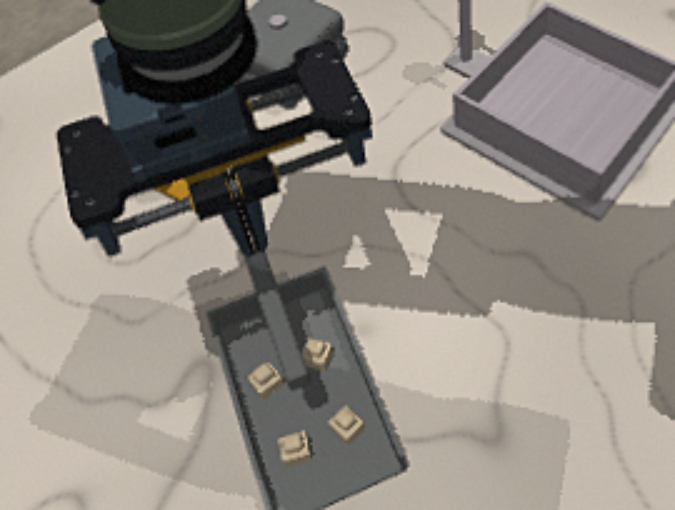

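The fingers were still closing when I lifted, so they shut empty above the bar and the tray stayed on the bench. I'll remeasure the tray from this picture while reopening.

```bash
python3 -m pendant '[{"xyz":[0,0,-0.02],"roll":0,"jaw":0},{"xyz":[0,0,-0.04],"roll":0,"jaw":0},{"xyz":[0,0,-0.04],"roll":0,"jaw":0},{"xyz":[0,0,-0.04],"roll":0,"jaw":0},{"xyz":[0,0,-0.04],"roll":0,"jaw":0},{"xyz":[0,0,-0.04],"roll":0,"jaw":0},{"xyz":[0,0,-0.04],"roll":0,"jaw":0},{"xyz":[0,0,-0.04],"roll":0,"jaw":0}]'
python3 - <<'E'
from h import *
im,S=shot("side","s2")
def sel(W,box,zl,zh):
    u0,u1,v0,v1=box;R=W[v0:v1,u0:u1].reshape(-1,3);return R[(R[:,2]>zl)&(R[:,2]<zh)]
R=sel(S,(135,235,270,384),16,100);k=(R[:,0]<600)&(R[:,1]>230);R=R[k]
for a,b in((16,40),(78,90)):
    P=R[(R[:,2]>a)&(R[:,2]<b)];r=cv2.minAreaRect(P[:,:2].astype(np.float32));print(len(P),r)
E
python3 go.py 523 316.5 56 -111.7
```

```text
time_s: 5.15
ee_pos: [522.9, 313.9, 137.1]
ee_rot: [180.0, -0.0, -111.6]
force: [0.3, 0.4, -0.8]
gripper_width: 77.6
1056 ((467.0399169921875, 339.04791259765625), (101.33708190917969, 172.52684020996094), 68.1385726928711)
475 ((493.883056640625, 328.8012390136719), (16.362340927124023, 110.8568115234375), 68.02550506591797)
t 5.2 pos [522.9 313.9 137.2] rot [-180.    -0.  -111.6] q [ 30.  23.  88.  -0.  69. 142.] F [ 0.4  0.4 -0.6] w 81.6
d [-0.0024  0.0009  0.0812] roll 0.1
```

Tray hasn't moved. This time I grip first and lift only after the fingers stop.

```bash
python3 -m pendant '[{"xyz":[-0.002,0.001,0.02],"roll":0,"jaw":0},{"xyz":[-0.002,0.001,0.045],"roll":0,"jaw":0},{"xyz":[-0.002,0.001,0.065],"roll":0,"jaw":0},{"xyz":[-0.002,0.001,0.076],"roll":0,"jaw":0},{"xyz":[-0.002,0.001,0.081],"roll":0,"jaw":0.3},{"xyz":[-0.002,0.001,0.081],"roll":0,"jaw":0.6},{"xyz":[-0.002,0.001,0.081],"roll":0,"jaw":1},{"xyz":[-0.002,0.001,0.081],"roll":0,"jaw":1}]' 60
python3 -m pendant '[{"xyz":[0,0,0],"roll":0,"jaw":1},{"xyz":[0,0,0],"roll":0,"jaw":1},{"xyz":[0,0,0],"roll":0,"jaw":1},{"xyz":[0,0,0],"roll":0,"jaw":1},{"xyz":[0,0,0],"roll":0,"jaw":1},{"xyz":[0,0,0],"roll":0,"jaw":1},{"xyz":[0,0,0],"roll":0,"jaw":1},{"xyz":[0,0,0],"roll":0,"jaw":1}]' 60
```

```text
time_s: 6.2
ee_pos: [523.1, 316.4, 56.9]
ee_rot: [-180.0, 0.1, -111.6]
force: [0.0, -0.1, -0.2]
gripper_width: 54.4
time_s: 7.2
ee_pos: [522.7, 316.2, 56.2]
ee_rot: [-180.0, -0.0, -111.6]
force: [0.6, -1.1, 0.5]
gripper_width: 0.3
```

```bash
python3 - <<'E'
from h import *
im,W=shot("side","s3");cv2.imwrite("pics/s3c.png",cv2.resize(im[220:384,90:290],None,fx=3,fy=3))
s=env.state();print(s["gripper_width"],s["force"])
R=W[220:384,90:290].reshape(-1,3);P=R[(R[:,2]>16)&(R[:,2]<40)&(R[:,0]<600)&(R[:,1]>230)];print(cv2.minAreaRect(P[:,:2].astype(np.float32)))
E
```

```text
0.4242070921337916 [ 0.0104784   0.32732095 -0.11519075]
((466.8314208984375, 339.2069396972656), (101.271240234375, 171.15647888183594), 68.13617706298828)
```

View pics/s3c.png

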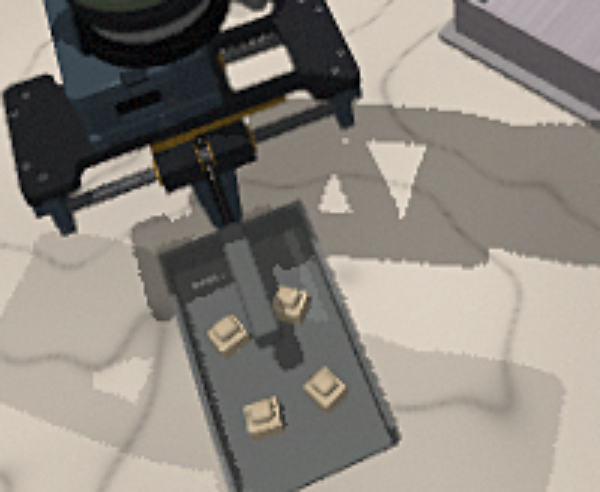

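```bash
python3 - <<'E'
from h import *
W=np.load("pics/s3.npy")
for cx,cy in((205,170),(208,185),(212,200),(218,210),(224,218),(230,222),(236,232),(242,245),(250,280),(258,315)):
    u,v=90+cx/3,220+cy/3;print((cx,cy),W[int(round(v)),int(round(u))].round(0))
im,T=shot("top","t3")
s=env.state();print(s["ee_pos"],s["ee_rot"],s["qpos"])
cv2.imwrite("pics/t3c.png",cv2.resize(im[150:290,70:230],None,fx=4,fy=4))
E
```

```text
(205, 170) [511. 324. 151.]
(208, 185) [509. 326. 140.]
(212, 200) [515. 324. 114.]
(218, 210) [509. 325. 112.]
(224, 218) [509. 323. 100.]
(230, 222) [513. 318.  86.]
(236, 232) [505. 320.  86.]
(242, 245) [495. 324.  85.]
(250, 280) [475. 335.  85.]
(258, 315) [454. 345.  84.]
[522.74295131 316.16872749  56.23810756] [-1.79994118e+02 -1.08415860e-03 -1.11602071e+02] [ 3.00913010e+01  2.67911528e+01  9.43090219e+01 -6.17551742e-03
  5.88970301e+01  1.41696561e+02]
```

View pics/t3c.png

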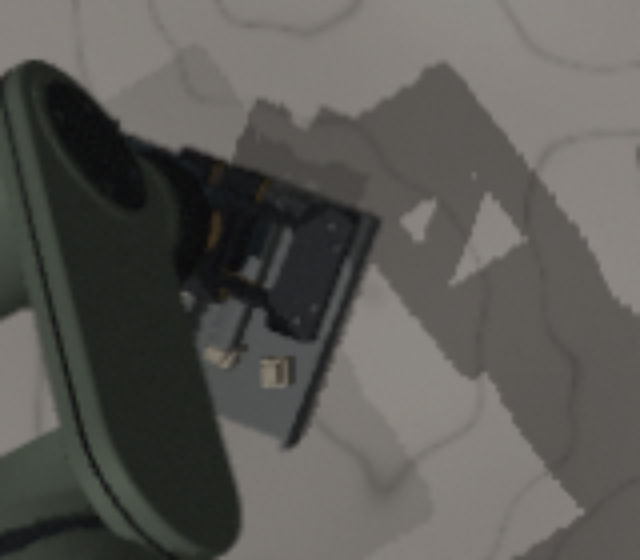

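```bash
python3 - <<'E'
from h import *
for n in("s1","s2","s3"):
    W=np.load(f"pics/{n}.npy");R=W[:,90:230].reshape(-1,3)
    # dist from bar axis line at grip
    d=np.array([.928,-.372]);q=R[:,:2]-np.array([523,316]);s=q@d;t=q@np.array([.372,.928])
    print(n)
    for z in range(60,200,8):
        k=(R[:,2]>=z)&(R[:,2]<z+8)&(abs(s)<35)&(abs(t)<70)
        if k.sum()>2:print(z,k.sum(),"s",s[k].min().round(),s[k].max().round(),"t",t[k].min().round(),t[k].max().round())
E
python3 -m pendant '[{"xyz":[0,0,0],"roll":0,"jaw":1},{"xyz":[0,0,-0.003],"roll":0,"jaw":1},{"xyz":[0,0,-0.006],"roll":0,"jaw":1},{"xyz":[0,0,-0.009],"roll":0,"jaw":1},{"xyz":[0,0,-0.012],"roll":0,"jaw":1},{"xyz":[0,0,-0.015],"roll":0,"jaw":1},{"xyz":[0,0,-0.018],"roll":0,"jaw":1},{"xyz":[0,0,-0.02],"roll":0,"jaw":1}]' 60
python3 - <<'E'
from h import *
im,W=shot("side","s4")
R=W[220:384,90:290].reshape(-1,3);R=R[(R[:,0]<600)&(R[:,1]>230)]
P=R[(R[:,2]>20)&(R[:,2]<65)];print(cv2.minAreaRect(P[:,:2].astype(np.float32)),np.percentile(P[:,2],[5,50,95]))
cv2.imwrite("pics/s4c.png",cv2.resize(im[220:384,90:290],None,fx=3,fy=3));s=env.state();print(s["force"],s["torque"],s["gripper_width"])
E
```

```text
s1
76 47 s -33.0 20.0 t -7.0 9.0
84 183 s -35.0 20.0 t -7.0 9.0
132 4 s -17.0 -14.0 t -6.0 1.0
140 31 s -18.0 -14.0 t -9.0 10.0
148 31 s -18.0 3.0 t -11.0 10.0
156 40 s -18.0 -14.0 t -11.0 10.0
164 41 s -18.0 2.0 t -12.0 11.0
172 47 s -17.0 -14.0 t -13.0 11.0
180 47 s -18.0 -1.0 t -14.0 12.0
188 82 s -18.0 17.0 t -14.0 12.0
s2
76 52 s -33.0 24.0 t -7.0 9.0
84 183 s -35.0 22.0 t -7.0 9.0
172 8 s -17.0 2.0 t -45.0 43.0
180 41 s -17.0 16.0 t -47.0 46.0
188 46 s -18.0 12.0 t -49.0 46.0
196 56 s -18.0 16.0 t -50.0 47.0
s3
76 26 s -35.0 8.0 t -7.0 9.0
84 89 s -34.0 22.0 t -7.0 8.0
92 10 s -18.0 -15.0 t -5.0 7.0
100 24 s -19.0 -15.0 t -9.0 10.0
108 25 s -19.0 -11.0 t -8.0 10.0
116 34 s -19.0 -16.0 t -10.0 11.0
124 31 s -20.0 -16.0 t -11.0 11.0
132 37 s -19.0 -16.0 t -11.0 12.0
140 41 s -20.0 -16.0 t -12.0 13.0
148 42 s -19.0 12.0 t -9.0 8.0
180 52 s -35.0 27.0 t -69.0 68.0
188 356 s -35.0 32.0 t -70.0 70.0
196 251 s -35.0 19.0 t -47.0 25.0
time_s: 8.3
ee_pos: [522.8, 316.2, 76.5]
ee_rot: [-180.0, 0.0, -111.6]
force: [-0.2, 0.3, -0.2]
gripper_width: 0.3
((466.5340270996094, 339.2359313964844), (101.30723571777344, 170.2046356201172), 68.13300323486328) [21.53171545 28.76397944 31.42861448]
[-0.21766485  0.46276243  0.93295961] [0.03903174 0.03960819 0.05861865] 0.49861007740715524
```

```bash
python3 - <<'E'
from h import *
print(env.grip_point_offset)
for n in("s0","t0"):
    W=np.load(f"pics/{n}.npy");R=W.reshape(-1,3);k=(abs(R[:,2])<12)&(R[:,0]>350)&(R[:,0]<650)&(abs(R[:,1])<350);print(np.median(R[k],0))
W=np.load("pics/s4.npy");R=W[:,90:230].reshape(-1,3);d=np.array([.928,-.372]);q=R[:,:2]-np.array([523,316]);s=q@d;t=q@np.array([.372,.928])
k=(R[:,2]>92)&(R[:,2]<150)&(abs(s)<30)&(abs(t)<30);print(np.percentile(R[k,2],[0,1,5,20]))
E
```

```text
18.8
[ 4.66150269e+02  1.37892129e+02 -1.34301365e-01]
[495.43140487  30.26407121   0.540598  ]
[115.4826459  116.5490219  119.63112135 125.19016253]
```

The camera shows the fingertips about 38 mm above the reported TCP (offsets of 38, 37, 38 and 38.5 mm over four poses). Both cameras read the table correctly at z≈0. I'll correct z by 38 mm.

```bash
python3 -m pendant '[{"xyz":[0,0,0],"roll":0,"jaw":0},{"xyz":[0,0,0],"roll":0,"jaw":0},{"xyz":[0,0,0],"roll":0,"jaw":0},{"xyz":[0,0,0],"roll":0,"jaw":0},{"xyz":[0,0,0],"roll":0,"jaw":0},{"xyz":[0,0,0.015],"roll":0,"jaw":0},{"xyz":[0,0,0.03],"roll":0,"jaw":0},{"xyz":[0,0,0.045],"roll":0,"jaw":0}]'
python3 -m pendant '[{"xyz":[0,0,0.008],"roll":0,"jaw":0},{"xyz":[0,0,0.013],"roll":0,"jaw":0.5},{"xyz":[0,0,0.013],"roll":0,"jaw":1},{"xyz":[0,0,0.013],"roll":0,"jaw":1},{"xyz":[0,0,0.013],"roll":0,"jaw":1},{"xyz":[0,0,0.013],"roll":0,"jaw":1},{"xyz":[0,0,0.013],"roll":0,"jaw":1},{"xyz":[0,0,0.013],"roll":0,"jaw":1}]' 60
python3 -m pendant '[{"xyz":[0,0,0],"roll":0,"jaw":1},{"xyz":[0,0,0],"roll":0,"jaw":1},{"xyz":[0,0,0],"roll":0,"jaw":1},{"xyz":[0,0,0],"roll":0,"jaw":1},{"xyz":[0,0,0],"roll":0,"jaw":1},{"xyz":[0,0,0],"roll":0,"jaw":1},{"xyz":[0,0,0],"roll":0,"jaw":1},{"xyz":[0,0,0],"roll":0,"jaw":1}]' 60
```

```text
time_s: 9.35
ee_pos: [522.2, 315.8, 29.5]
ee_rot: [180.0, -0.1, -111.6]
force: [-0.0, -0.8, -1.3]
gripper_width: 77.7
time_s: 10.35
ee_pos: [522.7, 316.2, 18.3]
ee_rot: [-180.0, -0.0, -111.6]
force: [0.2, 0.4, 0.1]
gripper_width: 23.3
time_s: 11.35
ee_pos: [522.7, 316.1, 18.2]
ee_rot: [-180.0, -0.0, -111.6]
force: [-0.1, 0.7, 1.0]
gripper_width: 15.8
```

Gripped (15.8 mm). Now a short lift, then check the tilt.

```bash
python3 -m pendant '[{"xyz":[0,0,-0.005],"roll":0,"jaw":1},{"xyz":[0,0,-0.01],"roll":0,"jaw":1},{"xyz":[0,0,-0.018],"roll":0,"jaw":1},{"xyz":[0,0,-0.026],"roll":0,"jaw":1},{"xyz":[0,0,-0.034],"roll":0,"jaw":1},{"xyz":[0,0,-0.04],"roll":0,"jaw":1},{"xyz":[0,0,-0.04],"roll":0,"jaw":1},{"xyz":[0,0,-0.04],"roll":0,"jaw":1}]' 60
cat > tilt.py <<'E'
import sys
from h import *
n=sys.argv[1];im,W=shot("side",n);s=env.state()
# tray points near: report bar top & walls via dark grey colour below gripper
c=np.array(s["ee_pos"]);yaw=np.deg2rad(s["ee_rot"][2]);j=np.array([np.cos(yaw),np.sin(yaw)]);f=np.array([-np.sin(yaw),np.cos(yaw)])  # f: +tray x? tray x=yaw+90
R=W.reshape(-1,3);q=R[:,:2]-c[:2];a=q@f;b=q@j
k=(abs(b)<7)&(a>-90)&(a<-22)&(R[:,2]>c[2]-60)&(R[:,2]<c[2]+95)
for lo in range(-90,-22,10):
    m=k&(a>=lo)&(a<lo+10)
    if m.sum()>3:print("bar",lo+5,m.sum(),np.percentile(R[m,2],[50,95]).round(1))
for sgn in(-1,1):
  for lo in range(-150,-20,20):
    m=(abs(b-sgn*48)<4)&(a>=lo)&(a<lo+20)&(R[:,2]>10)&(R[:,2]<c[2]+40)
    if m.sum()>3:print("wall",sgn,lo+10,m.sum(),np.percentile(R[m,2],95).round(1))
print(s["torque"].round(2),s["force"].round(1))
E
python3 tilt.py s5
```

```text
time_s: 12.35
ee_pos: [522.5, 316.0, 58.0]
ee_rot: [180.0, -0.0, -111.6]
force: [0.8, 0.3, -2.1]
gripper_width: 15.7
bar -85 109 [112.9 124.9]
bar -75 87 [122.3 125.8]
bar -65 86 [122.2 125.5]
bar -55 77 [123.8 126. ]
bar -45 43 [124.8 126. ]
bar -35 44 [125.1 126.7]
bar -25 30 [124.3 125.9]
wall -1 -140 61 70.8
wall -1 -120 64 70.7
wall -1 -100 60 71.0
wall -1 -80 55 70.9
wall -1 -60 56 70.6
wall -1 -40 45 71.0
wall -1 -20 40 70.6
wall 1 -140 60 70.6
wall 1 -120 52 70.5
wall 1 -100 47 71.4
wall 1 -80 45 70.2
wall 1 -60 45 70.6
wall 1 -40 42 71.1
wall 1 -20 36 70.3
[ 0.   -0.16  0.  ] [ 0.7 -0.1 -1.8]
```

Level at 60 N, so the firm rear grip holds. I'll carry it up and across while turning, then weaken the grip over the dish so that the tray hinges open-end-down between the pads.

```bash
python3 -m pendant '[{"xyz":[0,0,-0.01],"roll":0,"jaw":1},{"xyz":[0,0,-0.025],"roll":0,"jaw":1},{"xyz":[0,0,-0.04],"roll":-2,"jaw":1},{"xyz":[0,0,-0.055],"roll":-6,"jaw":1},{"xyz":[0,0,-0.07],"roll":-11,"jaw":1},{"xyz":[0,0,-0.085],"roll":-16,"jaw":1},{"xyz":[0,0,-0.098],"roll":-21,"jaw":1},{"xyz":[0,0,-0.108],"roll":-26,"jaw":1}]' 60; python3 go.py 484 98 166 6.6
```

```text
time_s: 13.4
ee_pos: [523.1, 316.4, 168.2]
ee_rot: [-179.9, 0.1, -85.4]
force: [-0.0, -0.5, -2.8]
gripper_width: 15.7
t 13.4 pos [523.1 316.4 168.2] rot [-1.799e+02  1.000e-01 -8.540e+01] q [ 30.  22.  85.  -0.  73. 115.] F [-0.  -0.5 -2.8] w 15.7
d [0.2146 0.0566 0.0019] roll -92.0
```

```bash
python3 -m pendant '[{"xyz":[0.006,0.002,0],"roll":-5,"jaw":1},{"xyz":[0.016,0.004,0],"roll":-11,"jaw":1},{"xyz":[0.03,0.008,0],"roll":-17,"jaw":1},{"xyz":[0.045,0.012,0],"roll":-23,"jaw":1},{"xyz":[0.06,0.016,0],"roll":-29,"jaw":1},{"xyz":[0.075,0.02,0],"roll":-35,"jaw":1},{"xyz":[0.09,0.024,0],"roll":-41,"jaw":1},{"xyz":[0.105,0.028,0],"roll":-47,"jaw":1}]' 60; python3 go.py 484 98 166 6.6
```

```text
time_s: 14.4
ee_pos: [503.0, 209.1, 167.6]
ee_rot: [-179.9, -0.0, -38.3]
force: [-0.1, 0.3, -2.9]
gripper_width: 15.8
t 14.4 pos [503.  209.1 167.6] rot [-179.9   -0.   -38.3] q [21. 16. 94.  0. 70. 60.] F [-0.1  0.3 -2.9] w 15.8
d [0.054  0.0989 0.0014] roll -44.9
```

```bash
python3 -m pendant '[{"xyz":[0.008,0.015,0],"roll":-6,"jaw":1},{"xyz":[0.016,0.03,0],"roll":-12,"jaw":1},{"xyz":[0.024,0.045,0],"roll":-19,"jaw":1},{"xyz":[0.032,0.06,0],"roll":-26,"jaw":1},{"xyz":[0.04,0.075,0],"roll":-33,"jaw":1},{"xyz":[0.047,0.088,0],"roll":-39,"jaw":1},{"xyz":[0.052,0.096,0.001],"roll":-43,"jaw":1},{"xyz":[0.054,0.099,0.001],"roll":-45,"jaw":1}]' 60; python3 go.py 484 98 166 6.6
python3 -m pendant '[{"xyz":[0,0,0],"roll":0,"jaw":1},{"xyz":[0,0,0],"roll":0,"jaw":1},{"xyz":[0,0,0],"roll":0,"jaw":1},{"xyz":[0,0,0],"roll":0,"jaw":1},{"xyz":[0,0,0],"roll":0,"jaw":1},{"xyz":[0,0,0],"roll":0,"jaw":1},{"xyz":[0,0,0],"roll":0,"jaw":1},{"xyz":[0,0,0],"roll":0,"jaw":1}]' 12
python3 - <<'E'
from h import *
im,W=shot("side","s6");cv2.imwrite("pics/s6c.png",cv2.resize(im[100:340,130:390],None,fx=2.4,fy=2.4));print(env.state()["torque"],env.state()["force"])
E
```

```text
time_s: 15.4
ee_pos: [483.2, 97.9, 166.5]
ee_rot: [-180.0, -0.1, 6.5]
force: [0.1, 0.9, -2.9]
gripper_width: 15.9
t 15.4 pos [483.2  97.9 166.5] rot [-1.8e+02 -1.0e-01  6.5e+00] q [ 10.  11. 101.   0.  68.   4.] F [ 0.1  0.9 -2.9] w 15.9
d [0.0008 0.     0.0005] roll -0.1
time_s: 16.4
ee_pos: [483.3, 98.3, 165.2]
ee_rot: [180.0, 0.0, 6.4]
force: [-0.6, 0.2, -3.6]
gripper_width: 16.3
[ 0.12715795 -0.05924345 -0.03116225] [ 0.27384817  0.33171407 -2.72713203]
```

View pics/s6c.png

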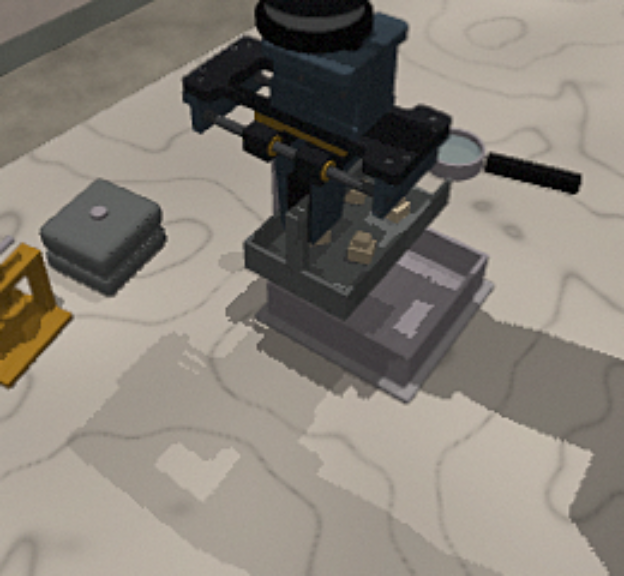

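The tray sits level over the dish at 12 N, with the dies still inside. I'll lower the grip force in steps.

```bash
python3 -m pendant '[{"xyz":[0,0,0],"roll":0,"jaw":1},{"xyz":[0,0,0],"roll":0,"jaw":1},{"xyz":[0,0,0],"roll":0,"jaw":1},{"xyz":[0,0,0],"roll":0,"jaw":1},{"xyz":[0,0,0],"roll":0,"jaw":1},{"xyz":[0,0,0],"roll":0,"jaw":1},{"xyz":[0,0,0],"roll":0,"jaw":1},{"xyz":[0,0,0],"roll":0,"jaw":1}]' 7
cat > tilt2.py <<'E'
import sys
from h import *
im,W=shot("side",sys.argv[1]);s=env.state();c=np.array(s["ee_pos"]);yaw=np.deg2rad(s["ee_rot"][2]);j=np.array([np.cos(yaw),np.sin(yaw)]);f=np.array([-np.sin(yaw),np.cos(yaw)])
R=W.reshape(-1,3);q=R[:,:2]-c[:2];a=q@f;b=q@j
for sg in(-48,48):
    o=[]
    for lo in range(-150,40,15):
        m=(abs(b-sg)<5)&(a>=lo)&(a<lo+15)&(R[:,2]>56)&(R[:,2]<c[2]+60)
        if m.sum()>3:o.append((lo+7,float(np.percentile(R[m,2],92).round(0))))
    print(sg,o)
print(s["torque"].round(3),s["force"].round(2),round(s["gripper_width"],1))
E
python3 tilt2.py s7
```

```text
time_s: 17.45
ee_pos: [483.3, 98.3, 165.2]
ee_rot: [180.0, -0.0, 6.4]
force: [0.5, 0.7, -2.1]
gripper_width: 16.0
-48 [(-98, 115.0), (-83, 123.0), (-68, 131.0), (-53, 139.0), (-38, 149.0), (-23, 157.0), (-8, 165.0), (7, 171.0), (22, 180.0), (37, 190.0)]
48 [(-68, 124.0), (-53, 122.0), (-23, 158.0), (-8, 163.0), (7, 172.0), (22, 181.0), (37, 191.0)]
[ 0.002 -0.089  0.014] [-0.46  0.2  -2.61] 15.7
```

```bash
python3 -m pendant '[{"xyz":[0,0,0],"roll":0,"jaw":1},{"xyz":[0,0,0],"roll":0,"jaw":1},{"xyz":[0,0,0],"roll":0,"jaw":1},{"xyz":[0,0,0],"roll":0,"jaw":1},{"xyz":[0,0,0],"roll":0,"jaw":1},{"xyz":[0,0,0],"roll":0,"jaw":1},{"xyz":[0,0,0],"roll":0,"jaw":1},{"xyz":[0,0,0],"roll":0,"jaw":1}]' 4.5
python3 tilt2.py s8; python3 -c "
import cv2;im=cv2.imread('pics/s8.png');cv2.imwrite('pics/s8c.png',cv2.resize(im[100:340,130:390],None,fx=2.4,fy=2.4))"
```

```text
time_s: 18.5
ee_pos: [483.3, 98.2, 165.2]
ee_rot: [180.0, -0.0, 6.4]
force: [0.4, -0.1, -3.1]
gripper_width: 15.9
-48 [(-98, 115.0), (-83, 123.0), (-68, 131.0), (-53, 139.0), (-38, 147.0), (-23, 156.0), (-8, 164.0), (7, 172.0), (22, 181.0), (37, 190.0)]
48 [(-68, 119.0), (-53, 124.0), (-23, 159.0), (-8, 162.0), (7, 173.0), (22, 183.0), (37, 190.0)]
[ 0.021 -0.1   -0.001] [ 0.34 -0.51 -3.44] 16.0
```

View pics/s8c.png

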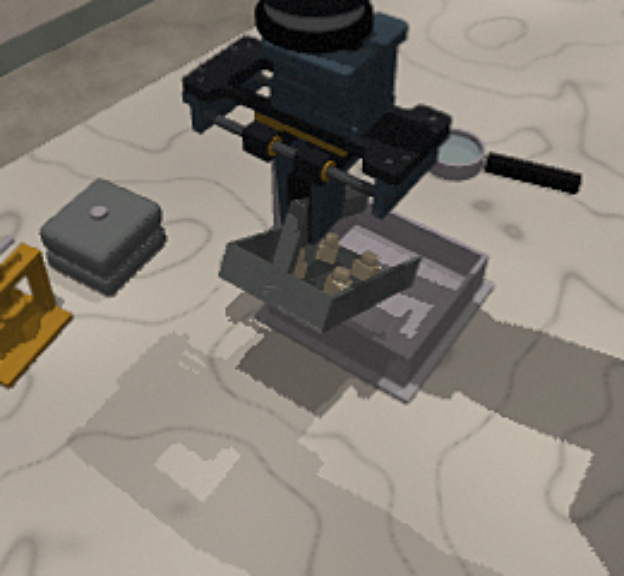

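The tray tilts about 29° and then sticks, with all four dies still in it. I'll add sharp forward jerks with slow returns at a weak grip, to swing it further and start the dies sliding.

```bash
python3 -m pendant '[{"xyz":[0,0.03,0],"roll":0,"jaw":1},{"xyz":[0,0.03,0],"roll":0,"jaw":1},{"xyz":[0,0.024,0],"roll":0,"jaw":1},{"xyz":[0,0.016,0],"roll":0,"jaw":1},{"xyz":[0,0.008,0],"roll":0,"jaw":1},{"xyz":[0,0,0],"roll":0,"jaw":1},{"xyz":[0,0.03,0],"roll":0,"jaw":1},{"xyz":[0,0.03,0],"roll":0,"jaw":1}]' 4.5
python3 tilt2.py s9
```

```text
time_s: 19.55
ee_pos: [486.7, 67.9, 165.2]
ee_rot: [180.0, 0.0, 6.3]
force: [0.3, 0.5, -2.1]
gripper_width: 16.3
-48 [(-68, 98.0), (-53, 109.0), (-38, 122.0), (-23, 134.0), (-8, 149.0), (7, 160.0), (22, 173.0), (37, 187.0)]
48 [(-68, 97.0), (-53, 105.0), (-38, 100.0), (-8, 152.0), (7, 164.0), (22, 178.0), (37, 192.0)]
[ 0.021 -0.134  0.016] [ 0.47  1.31 -1.96] 16.1
```

```bash
python3 -c "
import cv2;im=cv2.imread('pics/s9.png');cv2.imwrite('pics/s9c.png',cv2.resize(im[130:290,200:380],None,fx=3.5,fy=3.5,interpolation=cv2.INTER_CUBIC))"
```

```text
(no output)
```

View pics/s9c.png

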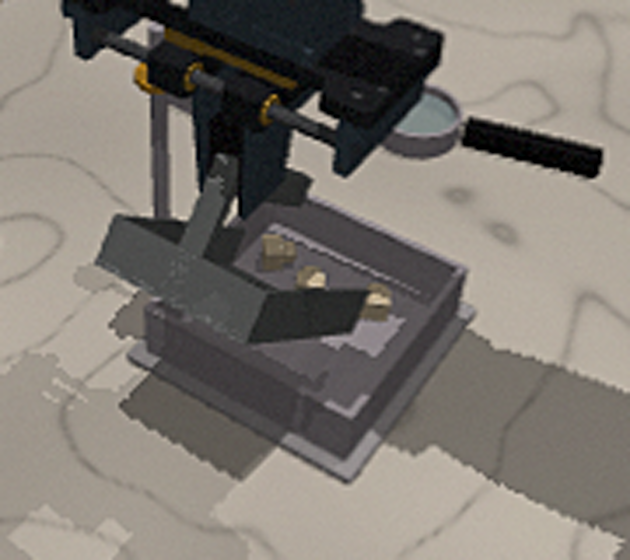

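Three dies are visible in the dish, and the weight reads about 2.0 N, so the tray looks empty. I'll firm the grip, back away and check.

```bash
python3 go.py 460 270 185 6.4; python3 -m pendant '[{"xyz":[0,0,0],"roll":0,"jaw":1},{"xyz":[0,-0.005,-0.005],"roll":0,"jaw":1},{"xyz":[0,-0.03,-0.02],"roll":0,"jaw":1},{"xyz":[0,-0.065,-0.02],"roll":0,"jaw":1},{"xyz":[0,-0.1,-0.02],"roll":0,"jaw":1},{"xyz":[-0.001,-0.14,-0.02],"roll":0,"jaw":1},{"xyz":[-0.003,-0.18,-0.02],"roll":0,"jaw":1},{"xyz":[-0.004,-0.203,-0.02],"roll":0,"jaw":1}]' 30
python3 tilt2.py s10; python3 - <<'E'
from h import *
im,W=shot("top","t10")
a=cv2.imread("pics/s10.png")[170:290,220:350];cv2.imwrite("pics/c10.png",np.hstack([cv2.resize(im[165:265,215:315],(400,400),interpolation=2),cv2.resize(a,(400,400),interpolation=2)]))
E
```

```text
t 19.6 pos [486.6  68.7 165.2] rot [-180.    -0.     6.3] q [  7.  11. 101.   0.  68.   0.] F [ 0.5  1.3 -2. ] w 16.1
d [-0.0042 -0.203  -0.0197] roll -0.1
time_s: 20.6
ee_pos: [459.3, 272.3, 185.5]
ee_rot: [-180.0, -0.0, 6.5]
force: [0.5, -0.5, -2.5]
gripper_width: 15.7
-48 [(-83, 110.0), (-68, 120.0), (-53, 134.0), (-38, 146.0), (-23, 160.0), (-8, 173.0), (7, 185.0), (22, 199.0), (37, 210.0)]
48 [(-68, 113.0), (-53, 118.0), (-38, 118.0), (-23, 143.0), (-8, 138.0), (7, 189.0), (22, 199.0), (37, 214.0)]
[ 0.413 -0.076 -0.01 ] [-0.79  3.35 -2.04] 15.7
```

View pics/c10.png

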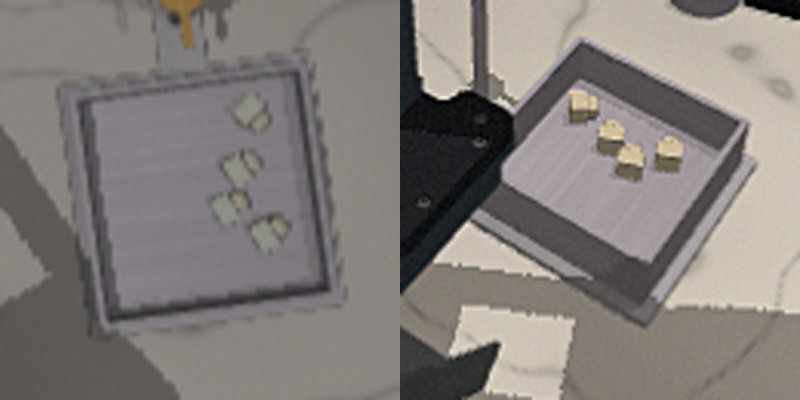

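All four dies are in the dish. I'll set the tray down: lip first, then follow the hinge arc with a weak grip.

```bash
python3 -m pendant '[{"xyz":[0,0,0.01],"roll":0,"jaw":1},{"xyz":[0,0,0.025],"roll":0,"jaw":1},{"xyz":[0,0,0.04],"roll":0,"jaw":1},{"xyz":[0,0,0.055],"roll":0,"jaw":1},{"xyz":[0,0,0.068],"roll":0,"jaw":1},{"xyz":[0,0,0.078],"roll":0,"jaw":1},{"xyz":[0,0,0.084],"roll":0,"jaw":1},{"xyz":[0,0,0.086],"roll":0,"jaw":1}]' 30
python3 -m pendant '[{"xyz":[0,-0.005,0.006],"roll":0,"jaw":1},{"xyz":[0,-0.023,0.016],"roll":0,"jaw":1},{"xyz":[0,-0.044,0.031],"roll":0,"jaw":1},{"xyz":[0,-0.059,0.046],"roll":0,"jaw":1},{"xyz":[0,-0.071,0.061],"roll":0,"jaw":1},{"xyz":[0,-0.078,0.071],"roll":0,"jaw":1},{"xyz":[0,-0.083,0.08],"roll":0,"jaw":1},{"xyz":[0,-0.083,0.082],"roll":0,"jaw":1}]' 5
python3 tilt.py s11
```

```text
time_s: 21.7
ee_pos: [460.2, 270.1, 100.1]
ee_rot: [-180.0, -0.0, 6.4]
force: [-3.1, 0.2, 8.3]
gripper_width: 15.7
time_s: 22.7
ee_pos: [450.4, 352.3, 17.3]
ee_rot: [180.0, 0.1, 6.4]
force: [-3.1, -1.0, 6.3]
gripper_width: 15.9
bar -85 11 [83.8 85.1]
bar -75 39 [83.8 85.3]
bar -65 27 [84.2 86.2]
wall -1 -140 33 31.1
wall -1 -120 54 30.5
wall -1 -100 54 31.6
wall -1 -80 58 30.2
wall -1 -60 55 31.0
wall -1 -40 60 30.5
wall -1 -20 63 31.7
wall 1 -140 39 30.9
wall 1 -120 52 30.3
wall 1 -100 38 29.3
[ 0.08  0.22 -0.04] [-2.1  0.3  1.1]
```

```bash
python3 -m pendant '[{"xyz":[0,0,0],"roll":0,"jaw":0},{"xyz":[0,0,0],"roll":0,"jaw":0},{"xyz":[0,0,0],"roll":0,"jaw":0},{"xyz":[0,0,0],"roll":0,"jaw":0},{"xyz":[0,0,0],"roll":0,"jaw":0},{"xyz":[0,0,0],"roll":0,"jaw":0},{"xyz":[0,0,-0.04],"roll":0,"jaw":0},{"xyz":[0,0,-0.09],"roll":0,"jaw":0}]'
python3 -m pendant '[{"xyz":[0,0.01,-0.04],"roll":0,"jaw":0},{"xyz":[0,0.05,-0.08],"roll":4,"jaw":0},{"xyz":[0,0.1,-0.1],"roll":12,"jaw":0},{"xyz":[0,0.15,-0.1],"roll":20,"jaw":0},{"xyz":[0,0.2,-0.1],"roll":28,"jaw":0},{"xyz":[0,0.25,-0.1],"roll":36,"jaw":0},{"xyz":[0,0.3,-0.1],"roll":44,"jaw":0},{"xyz":[0,0.34,-0.1],"roll":50,"jaw":0}]'
python3 - <<'E'
from h import *
def sel(W,b,zl,zh):
    u0,u1,v0,v1=b;R=W[v0:v1,u0:u1].reshape(-1,3);return R[(R[:,2]>zl)&(R[:,2]<zh)]
im,W=shot("side","s12");im2,T=shot("top","t12")
for nm,I,W,b in(("side",im,W,(300,380,148,185)),("top0",cv2.imread("pics/t0.png"),np.load("pics/t0.npy"),(330,385,165,245))):
    R=sel(W,b,9,32)
    # handle: far -x part
    H=R[(R[:,0]<525)&(R[:,2]>17)];v,_,_,_=[0]*4;l=cv2.fitLine(H[:,:2].astype(np.float32),cv2.DIST_HUBER,0,.01,.01).ravel()
    r=cv2.minAreaRect(H[:,:2].astype(np.float32))
    L=R[(R[:,0]>532)];c,rad=cv2.minEnclosingCircle(L[:,:2].astype(np.float32))
    print(nm,len(H),len(L),"line",l.round(3),"yaw",np.rad2deg(np.arctan2(l[1],l[0])).round(1),"rect",r,"circ",np.round(c,1),round(rad,1))
P=sel(T,(80,190,160,280),16,40)
print("tray top",cv2.minAreaRect(P[:,:2].astype(np.float32)),np.percentile(P[:,2],95))
E
python3 go.py 505 -280 150 -70
```

```text
time_s: 23.75
ee_pos: [450.0, 351.6, 107.1]
ee_rot: [179.9, 0.2, 6.4]
force: [0.9, -0.0, -0.1]
gripper_width: 90.4
time_s: 24.75
ee_pos: [488.6, 12.5, 207.4]
ee_rot: [-180.0, -0.0, -43.9]
force: [0.4, 0.4, 0.8]
gripper_width: 91.4
side 183 411 line [ 9.28000e-01  3.73000e-01  4.74998e+02 -2.94459e+02] yaw 21.9 rect ((475.96124267578125, -296.44073486328125), (110.95358276367188, 19.5162410736084), 22.443859100341797) circ [ 568.1 -262.9] 39.5
top0 235 581 line [ 9.32000e-01  3.63000e-01  4.75655e+02 -2.97321e+02] yaw 21.3 rect ((476.485107421875, -298.39404296875), (107.87496185302734, 17.355449676513672), 20.749528884887695) circ [ 567.6 -262.9] 41.1
tray top ((458.0736999511719, 294.6539306640625), (101.02172088623047, 171.5116424560547), 6.539228439331055) 32.92932588133622
t 24.85 pos [488.8  11.2 207.3] rot [ 1.80e+02 -1.00e-01 -4.39e+01] q [ 0.  9. 97. -0. 74. 44.] F [-0.2  0.3  0.4] w 91.2
d [0.2135 0.1985 0.0577] roll 26.1
```

```bash
python3 go.py 480 -295.5 60 -68.4
```

```text
t 24.85 pos [488.8  11.2 207.3] rot [ 1.80e+02 -1.00e-01 -4.39e+01] q [ 0.  9. 97. -0. 74. 44.] F [-0.2  0.3  0.4] w 91.2
d [0.2061 0.2269 0.1477] roll 24.5
```

```bash
python3 -m pendant '[{"xyz":[0.03,0.033,0.02],"roll":4,"jaw":0},{"xyz":[0.06,0.066,0.04],"roll":8,"jaw":0},{"xyz":[0.09,0.099,0.06],"roll":12,"jaw":0},{"xyz":[0.12,0.132,0.08],"roll":16,"jaw":0},{"xyz":[0.15,0.165,0.1],"roll":20,"jaw":0},{"xyz":[0.18,0.198,0.12],"roll":23,"jaw":0},{"xyz":[0.2,0.22,0.14],"roll":24.5,"jaw":0},{"xyz":[0.206,0.227,0.148],"roll":24.5,"jaw":0}]'
python3 -m pendant '[{"xyz":[0,0,0],"roll":0,"jaw":0},{"xyz":[0,0,0],"roll":0,"jaw":0},{"xyz":[0,0,0],"roll":0,"jaw":0},{"xyz":[0,0,0],"roll":0,"jaw":0},{"xyz":[0,0,0],"roll":0,"jaw":0},{"xyz":[0,0,0],"roll":0,"jaw":0},{"xyz":[0,0,0],"roll":0,"jaw":0},{"xyz":[0,0,0],"roll":0,"jaw":0}]'
python3 - <<'E'
from h import *
im,W=shot("side","s13");s=env.state();c=s["ee_pos"];print(c,s["ee_rot"])
yaw=np.deg2rad(s["ee_rot"][2]);j=np.array([np.cos(yaw),np.sin(yaw)]);f=np.array([-np.sin(yaw),np.cos(yaw)])
R=W.reshape(-1,3);q=R[:,:2]-c[:2];a=q@f;b=q@j
for z in range(50,160,8):
    k=(R[:,2]>=z)&(R[:,2]<z+8)&(abs(a)<35)&(abs(b)<70)
    if k.sum()>1:print(z,k.sum(),"a",a[k].min().round(),a[k].max().round(),"b",b[k].min().round(),b[k].max().round())
E
python3 go.py 480 -295.5 -34 -68.4
```

```text
time_s: 25.85
ee_pos: [480.9, -292.4, 58.0]
ee_rot: [179.9, 0.1, -68.1]
force: [0.5, 0.3, -0.2]
gripper_width: 91.1
time_s: 26.85
ee_pos: [481.3, -292.2, 59.2]
ee_rot: [180.0, 0.0, -68.1]
force: [0.5, -0.0, 0.5]
gripper_width: 91.4
[ 481.25856599 -292.17477979   59.24527346] [ 1.79999618e+02 -3.30181336e-03 -6.81098006e+01]
98 21 a -16.0 18.0 b -56.0 -51.0
106 36 a -17.0 17.0 b -58.0 -53.0
114 33 a -16.0 18.0 b -58.0 -53.0
122 37 a -17.0 17.0 b -58.0 -53.0
130 35 a -17.0 18.0 b -60.0 -54.0
138 35 a -16.0 17.0 b -60.0 -55.0
146 37 a -17.0 18.0 b -62.0 -56.0
154 32 a -18.0 17.0 b -63.0 -56.0
t 26.9 pos [ 481.3 -292.2   59.2] rot [180.   -0.  -68.1] q [-32.  23. 101.  -0.  56.  36.] F [-0.6 -0.4 -0.4] w 91.3
d [0.0026 0.0024 0.0932] roll 0.3
```

Offset confirmed again (tips at about 98 mm for a reported 59). Descending to tip z≈6 and gripping.

```bash
python3 -m pendant '[{"xyz":[0.0026,0.0024,0.02],"roll":0.3,"jaw":0},{"xyz":[0.0026,0.0024,0.04],"roll":0.3,"jaw":0},{"xyz":[0.0026,0.0024,0.06],"roll":0.3,"jaw":0},{"xyz":[0.0026,0.0024,0.075],"roll":0.3,"jaw":0},{"xyz":[0.0026,0.0024,0.083],"roll":0.3,"jaw":0},{"xyz":[0.0026,0.0024,0.088],"roll":0.3,"jaw":0},{"xyz":[0.0026,0.0024,0.091],"roll":0.3,"jaw":0},{"xyz":[0.0026,0.0024,0.091],"roll":0.3,"jaw":0}]'
python3 -m pendant '[{"xyz":[0,0,0],"roll":0,"jaw":1},{"xyz":[0,0,0],"roll":0,"jaw":1},{"xyz":[0,0,0],"roll":0,"jaw":1},{"xyz":[0,0,0],"roll":0,"jaw":1},{"xyz":[0,0,0],"roll":0,"jaw":1},{"xyz":[0,0,0],"roll":0,"jaw":1},{"xyz":[0,0,0],"roll":0,"jaw":1},{"xyz":[0,0,0],"roll":0,"jaw":1}]' 40
python3 -m pendant '[{"xyz":[0,0,0],"roll":0,"jaw":1},{"xyz":[0,0,0],"roll":0,"jaw":1},{"xyz":[0,0,0],"roll":0,"jaw":1},{"xyz":[0,0,0],"roll":0,"jaw":1},{"xyz":[0,0,0],"roll":0,"jaw":1},{"xyz":[0,0,-0.005],"roll":0,"jaw":1},{"xyz":[0,0,-0.015],"roll":0,"jaw":1},{"xyz":[0,0,-0.03],"roll":0,"jaw":1}]' 40
```

```text
time_s: 27.9
ee_pos: [480.2, -295.5, -31.6]
ee_rot: [-180.0, -0.0, -68.4]
force: [-0.0, -0.1, -0.5]
gripper_width: 90.9
time_s: 28.9
ee_pos: [480.1, -295.5, -31.7]
ee_rot: [-180.0, -0.0, -68.4]
force: [0.1, -0.3, -0.5]
gripper_width: 15.7
time_s: 29.9
ee_pos: [479.7, -295.2, -1.1]
ee_rot: [180.0, 0.0, -68.4]
force: [0.7, 0.2, -1.4]
gripper_width: 16.0
```

```bash
python3 go.py 409.4 -53 132 -68.4; python3 -m pendant '[{"xyz":[0,0,-0.015],"roll":0,"jaw":1},{"xyz":[0,0,-0.035],"roll":0,"jaw":1},{"xyz":[0,0,-0.055],"roll":0,"jaw":1},{"xyz":[0,0,-0.075],"roll":0,"jaw":1},{"xyz":[0,0,-0.095],"roll":0,"jaw":1},{"xyz":[0,0,-0.115],"roll":0,"jaw":1},{"xyz":[0,0,-0.128],"roll":0,"jaw":1},{"xyz":[0,0,-0.133],"roll":0,"jaw":1}]' 40; python3 go.py 409.4 -53 132 -68.4
```

```text
t 29.9 pos [ 479.7 -295.2   -1.1] rot [180.    0.  -68.4] q [-33.  27. 105.  -0.  49.  36.] F [ 0.7  0.2 -1.4] w 16.0
d [-0.2512 -0.0237 -0.1329] roll -0.0
time_s: 30.9
ee_pos: [480.3, -295.6, 132.5]
ee_rot: [-179.9, -0.1, -68.4]
force: [-1.0, 0.3, -0.7]
gripper_width: 15.4
t 30.9 pos [ 480.3 -295.6  132.5] rot [-1.799e+02 -1.000e-01 -6.840e+01] q [-33.  19.  95.  -0.  66.  36.] F [-1.   0.3 -0.7] w 15.4
d [-2.516e-01 -2.340e-02  1.000e-04] roll -0.0
```

```bash
python3 -m pendant '[{"xyz":[-0.01,-0.001,0],"roll":0,"jaw":1},{"xyz":[-0.04,-0.004,0],"roll":0,"jaw":1},{"xyz":[-0.08,-0.008,0],"roll":0,"jaw":1},{"xyz":[-0.12,-0.012,0],"roll":0,"jaw":1},{"xyz":[-0.165,-0.016,0],"roll":0,"jaw":1},{"xyz":[-0.205,-0.02,0],"roll":0,"jaw":1},{"xyz":[-0.24,-0.022,0],"roll":0,"jaw":1},{"xyz":[-0.2515,-0.0235,0],"roll":0,"jaw":1}]' 40
python3 -m pendant '[{"xyz":[0,0,0],"roll":0,"jaw":1},{"xyz":[0,0,0],"roll":0,"jaw":1},{"xyz":[0,0,0],"roll":0,"jaw":1},{"xyz":[0,0,0],"roll":0,"jaw":1},{"xyz":[0,0,0],"roll":0,"jaw":1},{"xyz":[0,0,0],"roll":0,"jaw":1},{"xyz":[0,0,0],"roll":0,"jaw":1},{"xyz":[0,0,0],"roll":0,"jaw":1}]' 40
python3 - <<'E'
from h import *
for n in("side","top"):
    im,W=shot(n,n+"14");R=W.reshape(-1,3)
    k=(abs(R[:,0]-497)<60)&(abs(R[:,1]+20)<60)&(R[:,2]>120)&(R[:,2]<215)
    L=R[k];print(n,len(L),np.percentile(L[:,2],[2,10,50,90,98]).round(1))
    u=L[(L[:,2]>150)&(L[:,0]>470)];print(cv2.minEnclosingCircle(u[:,:2].astype(np.float32)))
    P=u[u[:,2]>np.percentile(u[:,2],60)]
    A=np.c_[u[:,:2]-[497,-20],np.ones(len(u))];print("plane",np.linalg.lstsq(A,u[:,2],rcond=None)[0].round(3))
    hsv=cv2.cvtColor(im,cv2.COLOR_BGR2HSV).reshape(-1,3);m=(hsv[:,1]>100)&(hsv[:,0]>8)&(hsv[:,0]<35)&(abs(R[:,0]-618)<40)&(abs(R[:,1]+6)<25)&(R[:,2]>150);print("collar",m.sum(),np.percentile(R[m,2],[5,50,95]) if m.sum() else "")
a=cv2.imread("pics/side14.png");b=cv2.imread("pics/top14.png")
cv2.imwrite("pics/c14.png",np.hstack([cv2.resize(a[90:270,190:370],(400,400)),cv2.resize(b[140:270,200:330],(400,400))]))
s=env.state();print(s["ee_pos"],s["force"],s["gripper_width"])
E
```

```text
time_s: 31.9
ee_pos: [407.4, -51.2, 130.6]
ee_rot: [179.9, 0.1, -68.3]
force: [0.2, 0.6, -2.1]
gripper_width: 15.8
time_s: 32.9
ee_pos: [409.3, -52.9, 131.2]
ee_rot: [-180.0, -0.0, -68.4]
force: [-0.1, 0.1, -0.7]
gripper_width: 16.0
side 1018 [164.4 169.8 177.9 186.  187.4]
((497.192138671875, -17.554790496826172), 39.231502532958984)
plane [ 5.10000e-02 -5.80000e-02  1.78806e+02]
collar 115 [173.46828306 177.38233225 179.4946252 ]
top 943 [175.8 176.8 179.  187.6 189.4]
((499.28948974609375, -18.388647079467773), 37.7055778503418)
plane [3.10000e-02 2.00000e-03 1.80036e+02]
collar 123 [176.40685101 178.86593726 181.23573301]
[409.30188036 -52.90222175 131.25358802] [ 0.29004856  0.5657321  -2.28244553] 15.525476719878851
```

View pics/c14.png

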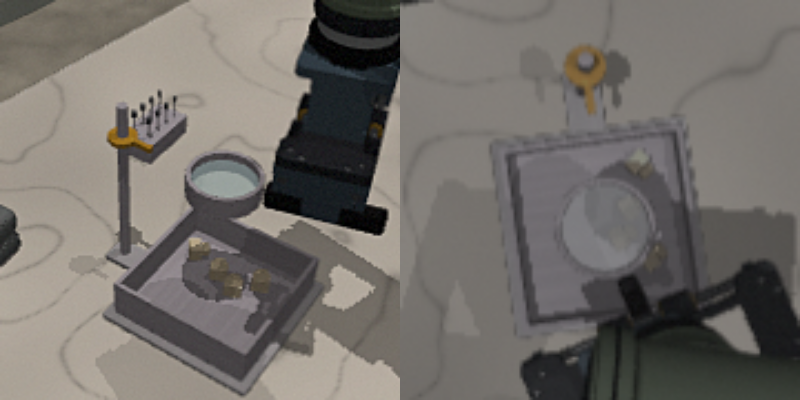

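The loupe is level, with its lens at about (498, -18, 175) against a target of (497.5, -19.5, 175.5). All four dies are in the dish, so I'm handing in.

```bash
python3 -c "
from workcell import env
print(env.job_done(), env.state()['time_s'])"
```

```text
the job is handed in; nothing more can be done
the job is handed in; nothing more can be done
```

I tipped all four dies into the dish, stood the empty tray back on the bench and let go of it. I handed in while holding the loupe over the dish at about 33 s. `env.job_done()` reports no verdict, so the result rests on my own checks.

**How it went:** I gripped the tray near the back of its bar and carried it level at 60 N. Over the dish I weakened the grip so the tray hinged open-end-down. It stuck at about 29° with the dies still in it, and two short jerks brought it to about 40° and emptied it.

**Last checks:**

| Item | Measured | Target |
|---|---|---|
| Lens centre, horizontal | about (498, -18) mm | dish centre (497.5, -19.5) mm |
| Lens height | about 175 mm | collar middle about 175.5 mm |
| Lens tilt (fitted planes) | about 2–4° | under 8° |
| Loupe grip | 40 N, opening 15.5–16 mm | 30 to 40 N |

- **Dies:** all four showed clearly in the dish once the tray had moved away.
- **Tray:** it was flat and upright on the bench, and I had opened the fingers and moved off it.
- **Collar:** its measured height matched the first pictures.

**What failed or disagreed:**
- **First two tray grasps:** both closed on nothing. The first time I lifted before the fingers had closed. The pictures showed the fingertips about 38 mm above the reported TCP height, so I corrected for that from then on. The tray had not moved.
- **Flask, clamp and bur block:** I did not remeasure them; nothing was planned or seen to touch them.

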